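Refit the glass stage insert of a video microscope

ROBOT

A 6-joint arm with a two-finger parallel gripper is mounted at the origin on the work surface. World frame = base frame: x ahead of the robot, y to its left, z up, the work surface at z = 0. Lengths are in mm, angles in rad, forces in N, time in s.
With the tool pointing down it reaches from about 300 to 875 mm from the base axis. Payload 6.4 kg.
Tool frame: the origin (TCP) lies midway between the tips of the shut fingers; the grasp point (between the pads) lies 19 mm behind it (r.tcp_to_grasp is the distance from the TCP to the grasp point, in mm); z points along the fingers, y is the line along which they close (so a half turn about z gives the same grasp; the last joint's range is limited). The gripper opens to 88 mm and grips with 3 to 60 N. Pads are 18 mm wide; open, the fingers measure 123 mm over their backs; the gripper's body (75 mm by 187 mm) begins 45 mm behind the grasp point.
Start: joints at [-1.398, 0.181, 1.607, -0, 1.354, -0.206], TCP at [212.655, -534.246, 238.714] pointing down, gripper open.
Joint ranges: [-2.99, 2.99], [-0.89, 2.07], [0.3, 2.58], [-1.14, 4.28], [0, 2.63], [-3.12, 3.12]. Speed limits (rad/s): [2.57, 2.57, 3.01, 3.14, 3.14, 3.14].

INTERFACE

Orientations are given as a unit quaternion [w, x, y, z].
In Python, from workcell import r gives the robot as it stands. Calls block until the motion is done:
- r.reach(position, orientation): joint-space move of the TCP to a pose.
- r.movel(position, orientation=None, v=150, until_force=None): straight line of the TCP; orientation=None keeps the orientation; v is the mean speed in mm/s. With until_force (N) it stops when the force on the tool has changed by that much, and returns True; else False.
- r.move_joints(angles): joint-space move.
- r.set_gripper(opening): finger opening in mm; the grip force is fixed at half the most; returns when the fingers have stopped.
- r.pause(seconds).
- r.ik(position, orientation): joint angles nearest the present ones, or None.
- r.get_obs(): the state.
- r.get_image(name): name is "scene" or "side" or "wrist"; returns (picture, depth): 420x560x3 uint8, red, green, blue; 420x560 float32, mm along the optical axis (not along the pixel's ray), 0 where there is no reading.
- r.get_calibration(name): a dict with "mtx" (3x3 intrinsics, pixels), "view" (4x4, takes a point from world to camera coordinates); the wrist camera has in their place "mount" (4x4, takes a point from camera to tool coordinates, whose origin is the TCP and whose axes are the flange's). Camera axes: x right, y down, z forward; pixel columns grow to the right and rows downward; lengths in mm; the calibration is good to about 2 mm. A picture is of the moment at which its call begins: read the wrist's pose just before it. get_calibration takes no time and is no camera call.
A pose or a line that the arm cannot do raises r.PlanningError and nothing moves.
- r.hand_in(): hands the job in; it is judged then, once.
The state is a dict: "clock": time; "joints": joint angles; "joint_vel": joint speeds; "effort": joint torques, N m; "ee_pos": TCP position; "orientation": TCP orientation; "contact_force": force on the tool from outside, world axes, zero at the start; "moment": the same for the moment, N m; "opening": finger opening in mm; "finger_force": force on a finger pad.
Only numpy, scipy, OpenCV 4.12 (cv2) and the standard library are available. Lean on these libraries where they do the work, as an engineer would, in place of code of your own. Each camera call takes 0.05 s, during which the arm holds its last target. There are 200 camera calls.

TASK

The video microscope's glass stage insert has been out for cleaning. Lay it flange up in the recess of the base under the lens, let go, then press it straight down with the seating tool until it snaps fully home, and stand the seating tool back upright in the instrument tray. Do not knock the optics, and leave the black contrast plate, the jar, the slide box and the beaker where they are.

Things in the scene. Friction and masses are not known exactly. Their poses are not given: they have to be found in the camera images.
- recess (a point): Centre of the round recess in the microscope base, level with the base's flat top, 55 mm above the bench. 58 mm wide, 26 mm deep. Three spring balls in its wall, 4 mm below the mouth, hold a loosely laid insert about 10 mm proud; it takes about 12 to 15 N straight down to drive it past them, then it snaps home by itself. z up, x towards the pole.
- scope: Microscope base and pole, fixed. Origin on the bench below the recess's centre; z up. White block with a blue skirt, 55 mm high: it reaches 85 mm towards -x, 195 mm towards +x and 100 mm to either side of the origin. At x = +140 mm stands the steel pole, 29 mm thick, 0.46 m high, with a 56 mm collar at its foot.
- lens_nose (a point): Centre of the lower face of the zoom lens, right above the recess, 195 mm over the base's top. No upright gripper fits between: come in from the side away from the pole with the gripper leaning back 35 to 50 degrees from vertical, what it holds staying upright (so grip it at that lean in the tray).
- optics: Lens, holder, focus block and camera as one; origin on the bench below the lens, x axis towards the pole. The black lens is 40 mm wide for its lowest 30 mm, then 52 mm; from 78 mm above its lower face it sits in a white ring 72 mm wide with an arm to the pole; on top, from 170 to 228 mm, is a 62 mm square camera.
- insert_mid (a point): The glass stage insert at its centre, 17.5 mm above its underside. Round, 35 mm tall: upper 14 mm a bright aluminium flange 66 mm across (grip here), its rim 3 mm above pale glass; lower 21 mm a dark skirt at most 55 mm across, its lowest 7 mm a 48 mm pilot. Starts flange up in the tray. Home, this point is 3.5 mm below point recess; laid in loosely, about 6 mm above it. z up. 120 to 200 g.
- insert: The same insert; origin at the centre of its underside.
- pusher_mid (a point): The seating tool, on its axis 35 mm above its flat underside. White nylon foot 62 mm across, 10 mm tall at its edge, tapering in up to 16 mm; above it an upright round grooved aluminium handle 24 mm thick, up to 70 mm. Starts upright in the tray; z up; its yaw does not matter. The foot bears on the insert's rim, clear of the glass. 170 to 290 g.
- pusher: The same seating tool; origin at the centre of its underside.
- tray: Stainless instrument tray, fixed, 220 mm (its x) by 350 mm (its y) outside, walls 4 mm thick and 20 mm high, floor 4 mm thick; origin at the centre of its underside on the bench. Insert, seating tool and contrast plate stand in it in a row along y, in any order, about 115 mm apart.
- plate_mid (a point): Black contrast plate lying flat in the tray, a plain disc 60 mm across and 8 mm thick, at its centre. Not needed; leave it there.
- jar_mid (a point): Greenish glass jar with a steel lid, 80 mm across and 105 mm tall, at its centre. Stands on the bench beyond the tray. Leave it alone.
- slidebox_mid (a point): Closed wooden slide box, 85 by 110 by 38 mm, at its centre. On the bench beyond the tray. Leave it alone.
- beaker_mid (a point): Empty glass beaker, 68 mm across and 90 mm tall, at its centre. On the bench beyond the tray. Leave it alone.
There are look-alikes about, which are no part of the job. Leave any orange or purple look-alike of the pusher alone.

How it is judged:
By the outcome, as a careful person would: the job done as asked, in the order asked, and still so for the second after the job is handed in, with the robot touching nothing.
It also fails if it takes over 72 s, if anything falls off the work surface, if the arm or the gripper's body presses on something with over 40 N, if the wrist force passes 120 N, or if a joint passes its speed limit or range.

## Working session

There is one attempt and no reset: what is moved stays moved. The work goes in short steps, each a Python script; the robot and the scene stay as the last script left them, time stands still between calls to the robot, and variables do not carry over. Pictures are saved under pics/ and viewed, at most 10 in all, crops included, and the job is handed in when it is done.

```bash
mkdir -p pics; ls
cat > h.py <<'E'
import numpy as np, cv2
from scipy.spatial.transform import Rotation as R
from workcell import r
def quat(Rm):
    q=R.from_matrix(Rm).as_quat(); return [q[3],q[0],q[1],q[2]]
def rot(q): return R.from_quat([q[1],q[2],q[3],q[0]]).as_matrix()
def cam(name,o=None):
    c=r.get_calibration(name)
    if 'view' in c: return np.array(c['mtx']),np.linalg.inv(np.array(c['view']))
    o=o or r.get_obs(); T=np.eye(4);T[:3,:3]=rot(o['orientation']);T[:3,3]=o['ee_pos']
    return np.array(c['mtx']),T@np.array(c['mount'])
def snap(name):
    o=r.get_obs(); K,T=cam(name,o); im,d=r.get_image(name); return im,d,K,T
def save(n,im,s=1):
    cv2.imwrite('pics/'+n,cv2.resize(im[:,:,::-1],None,fx=s,fy=s,interpolation=cv2.INTER_CUBIC))
def cloud(d,K,T):
    v,u=np.mgrid[:d.shape[0],:d.shape[1]]
    P=np.stack([(u-K[0,2])/K[0,0]*d,(v-K[1,2])/K[1,1]*d,d],-1)@T[:3,:3].T+T[:3,3]
    P[d<=0]=np.nan; return P
def atz(u,v,z,K,T):
    q=T[:3,:3]@(np.linalg.inv(K)@[u,v,1]); return T[:3,3]+q*(z-T[2,3])/q[2]
def lean_R(dirxy,lean):
    "tool z points down and towards dirxy; tool y horizontal"
    a=np.array([*dirxy,0.])/np.linalg.norm(dirxy)
    z=np.array([0,0,-np.cos(lean)])+a*np.sin(lean); y=np.cross(z,[0,0,1.]); y/=np.linalg.norm(y)
    return np.stack([np.cross(y,z),y,z],1)
E
python3 - <<'E'
from h import *
for n in ['scene','side']:
    im,d,K,T=snap(n); save(n+'0.png',im,1.4); np.savez(n+'.npz',im=im,d=d,K=K,T=T); print(n,T[:3,3],T[:3,2])
print(r.get_obs()['orientation'])
E
```

```text
pics
scene [1499.07958205 -612.76083786  916.02257775] [-0.68245701  0.48627018 -0.54570481]
side [ 134.20076086  830.15425852 1216.08989219] [ 0.30138703 -0.56424579 -0.76863031]
[-7.41416992e-04  9.82117076e-01  1.88269752e-01  3.96566922e-06]
```

View pics/scene0.png

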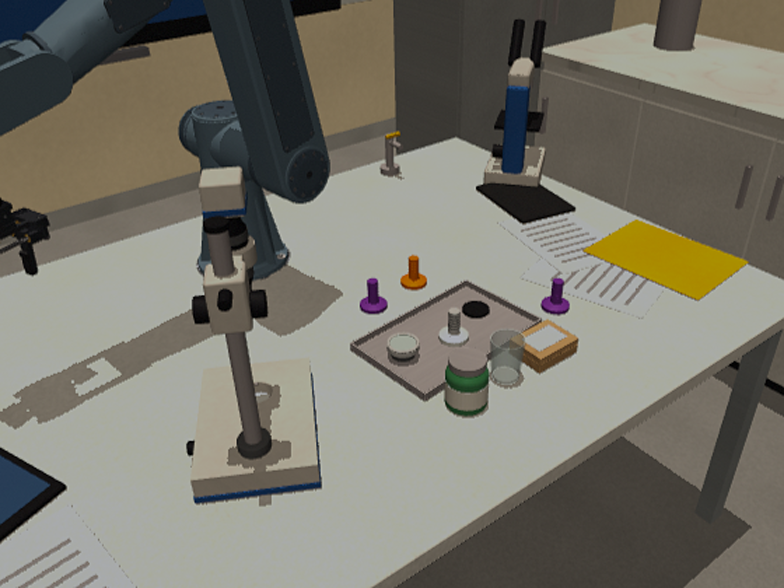

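View pics/side0.png

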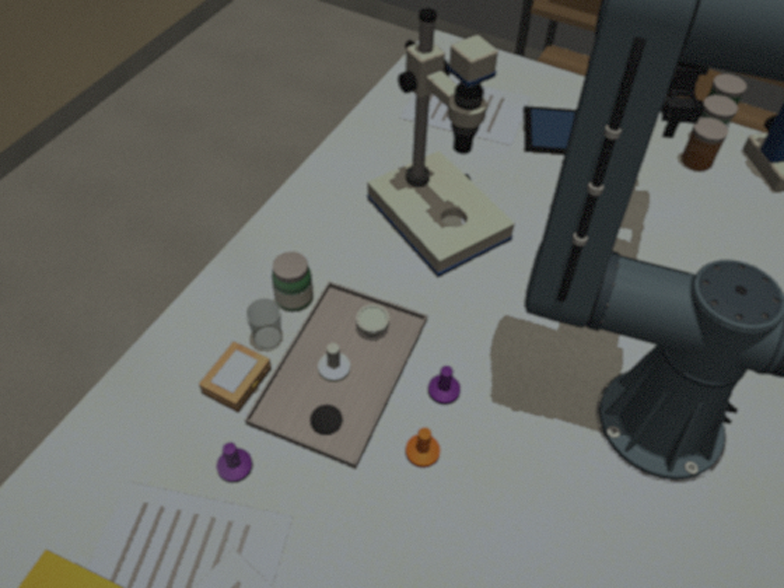

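The insert is at side px (373,320) and scene (403,347). The white pusher is at side (333,362), scene (454,327), and the plate at side (326,419). The recess is at side (453,215). The purple and orange look-alikes all stand outside the tray, so the white tool inside it is the one to use.

Run:
```python
from h import *
S={n:np.load(n+'.npz') for n in('scene','side')}
for nm,z,a,b in [('insert rim',39,(373,313),(403,341)),('pusher top',74,(333,347),(455,311)),('plate',12,(326,419),(476,309)),('recess',55,(453,215),(262,391))]:
    print(nm,*[atz(p[0]/1.4,p[1]/1.4,z,S[n]['K'],S[n]['T']).round(0)[:2] for n,p in(('side',a),('scene',b))])
C={n:cloud(S[n]['d'],S[n]['K'],S[n]['T']) for n in S}
for n in C:
    P=C[n].reshape(-1,3);P=P[np.isfinite(P).all(1)]
    for lo,hi,rx,ry,t in[(49,61,(250,900),(-350,100),'base'),(14,26,(200,800),(0,500),'traytop'),(70,80,(200,800),(0,400),'phandle'),(30,46,(200,800),(0,160),'ins')]:
        m=(P[:,2]>lo)&(P[:,2]<hi)&(P[:,0]>rx[0])&(P[:,0]<rx[1])&(P[:,1]>ry[0])&(P[:,1]<ry[1])
        Q=P[m]
        if len(Q)>5:print(n,t,len(Q),np.percentile(Q,[1,99],0).round(0).tolist(),cv2.minAreaRect(Q[:,:2].astype(np.float32)))
c=S['side'];I=c['im'][70:300,160:390];save('c1.png',I,2.6)
```

```text
insert rim [565.  68.] [562.  78.]
pusher top [578. 195.] [583. 194.]
plate [532. 300.] [538. 295.]
recess [ 538. -237.] [ 542. -226.]
scene base 4785 [[434.0, -348.0, 50.0], [774.0, 61.0, 59.0]] ((656.0679931640625, -123.84738159179688), (510.1593017578125, 289.2410583496094), 62.704620361328125)
scene traytop 1231 [[354.0, 7.0, 14.0], [783.0, 450.0, 26.0]] ((560.8140869140625, 234.0234832763672), (441.88751220703125, 450.4130554199219), 7.152124881744385)
scene phandle 336 [[357.0, 46.0, 70.0], [783.0, 258.0, 80.0]] ((566.5791015625, 154.7397003173828), (181.87420654296875, 448.1399841308594), 83.78648376464844)
scene ins 492 [[377.0, 43.0, 30.0], [784.0, 133.0, 46.0]] ((574.89208984375, 83.109375), (86.822998046875, 417.8950500488281), 84.76216125488281)
side base 3378 [[431.0, -345.0, 49.0], [736.0, -114.0, 60.0]] ((648.2779541015625, -138.91787719726562), (478.2548522949219, 286.9410400390625), 62.07886505126953)
side traytop 1591 [[339.0, 10.0, 14.0], [755.0, 468.0, 26.0]] ((583.2024536132812, 207.5537567138672), (477.7304992675781, 418.25531005859375), 34.15128707885742)
side phandle 304 [[345.0, 66.0, 70.0], [771.0, 276.0, 80.0]] ((559.507080078125, 165.93243408203125), (174.81515502929688, 455.1328430175781), 83.13597106933594)
side ins 527 [[366.0, 48.0, 30.0], [758.0, 146.0, 45.0]] ((565.0738525390625, 91.63838195800781), (95.70632934570312, 406.4122009277344), 86.80121612548828)
```

View pics/c1.png

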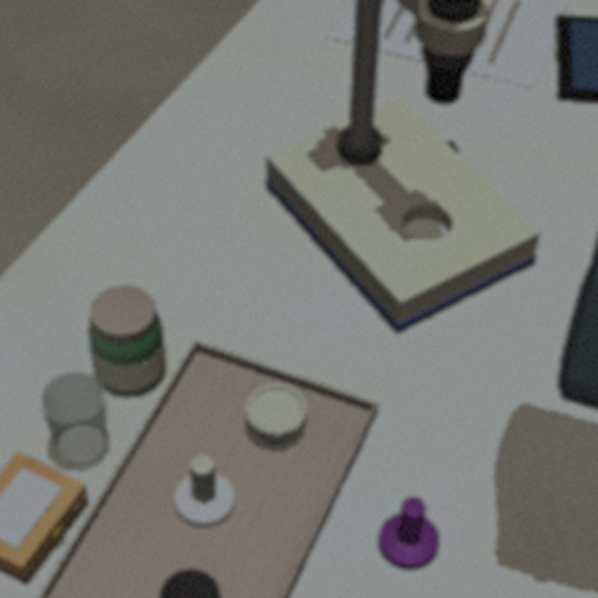

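Run:
```python
from h import *
S=np.load('side.npz');K,T=S['K'],S['T']
f=lambda u,v,z:atz(160+u/2.6,70+v/2.6,z,K,T)[:2].round(1)
cs=[f(*p,55) for p in[(538,235),(402,304),(268,158),(398,100)]]
print(cs,'recess',f(426.5,221,55),'ins',f(276,409,39))
a=cs[2]-cs[1];print('dir',np.degrees(np.arctan2(a[1],a[0])),np.linalg.norm(a)); a=cs[1]-cs[0];print(np.degrees(np.arctan2(a[1],a[0]))-90,np.linalg.norm(a))
S=np.load('scene.npz');K,T=S['K'],S['T']
# base top corners, scene view px at 1.4 scale
cs=[atz(u/1.4,v/1.4,55,K,T)[:2].round(1) for u,v in[(206,368),(310,361),(320,468),(195,480)]]
print(cs)
a=cs[2]-cs[1];print(np.degrees(np.arctan2(a[1],a[0])),np.linalg.norm(a))
rec=np.array([540,-232,55.])
for ang in(-20,-28,-35):
  for lean in(38,42,46):
    th=np.radians(ang);Rm=lean_R((np.cos(th),np.sin(th)),np.radians(lean));q=quat(Rm)
    print(ang,lean,[None if (j:=r.ik((rec+[0,0,h]+Rm[:,2]*(k)).tolist(),q)) is None else np.round(j,2).tolist() for h,k in((16,11),(70,19),(40,-140))])
print(r.get_calibration('wrist')['mount'])
```

```text
[array([ 412.3, -275.9]), array([ 503.2, -103.7]), array([ 748.1, -233.5]), array([ 657.7, -406.9])] recess [ 534.6 -232.5] ins [559.8  79.9]
dir -27.924137661030027 277.17151729569906
-27.828433523604808 194.71941351596146
[array([ 417.4, -279. ]), array([ 520.2, -112.4]), array([ 764.6, -239.9]), array([ 666.6, -408.9])]
-27.550407961402353 275.658502499016
-20 38 [[-0.73, 0.22, 2.17, 1.07, 0.26, 0.21], [-0.72, 0.11, 2.15, 0.75, 0.34, 0.55], [-0.85, -0.37, 2.32, 0.51, 0.65, 0.75]]
-20 42 [[-0.74, 0.23, 2.21, 1.51, 0.26, -0.24], [-0.74, 0.11, 2.19, 1.06, 0.3, 0.23], [-0.89, -0.41, 2.4, 0.65, 0.6, 0.59]]
-20 46 [[-0.76, 0.24, 2.24, 1.89, 0.31, -0.63], [-0.75, 0.12, 2.23, 1.45, 0.29, -0.16], [-0.94, -0.45, 2.47, 0.83, 0.57, 0.4]]
-28 38 [[-0.66, 0.22, 2.17, 0.83, 0.15, 0.61], [-0.66, 0.11, 2.15, 0.45, 0.25, 1.0], [-0.72, -0.37, 2.32, 0.27, 0.55, 1.16]]
-28 42 [[-0.67, 0.23, 2.2, 1.69, 0.12, -0.26], [-0.67, 0.11, 2.19, 0.8, 0.17, 0.64], [-0.74, -0.41, 2.39, 0.38, 0.47, 1.04]]
-28 46 [[-0.68, 0.24, 2.24, 2.34, 0.19, -0.91], [-0.68, 0.12, 2.23, 1.54, 0.13, -0.1], [-0.76, -0.44, 2.46, 0.54, 0.39, 0.87]]
-35 38 [[-0.61, 0.23, 2.15, -0.03, 0.09, 1.61], [-0.61, 0.12, 2.14, -0.01, 0.22, 1.59], [-0.6, -0.33, 2.3, -0.01, 0.51, 1.58]]
-35 42 [[-0.61, 0.24, 2.19, 3.31, 0.02, -1.74], [-0.61, 0.12, 2.18, -0.03, 0.11, 1.6], [-0.6, -0.37, 2.37, -0.01, 0.41, 1.59]]
-35 46 [[-0.61, 0.25, 2.22, 3.17, 0.14, -1.59], [-0.61, 0.13, 2.21, 4.04, 0.0, -2.47], [-0.6, -0.39, 2.44, -0.02, 0.3, 1.59]]
[[-1.21678625e-04 -9.61426572e-01 -2.75061688e-01  7.22489257e+01]
 [ 9.99999136e-01 -4.77086625e-04  1.22519876e-03  3.21307590e-01]
 [-1.30916689e-03 -2.75061301e-01  9.61425799e-01 -1.46456196e+02]
 [ 0.00000000e+00  0.00000000e+00  0.00000000e+00  1.00000000e+00]]
```

```bash
cat >> h.py <<'E'
def Rd(ang,lean,flip=True):
    th=np.radians(ang);M=lean_R((np.cos(th),np.sin(th)),np.radians(lean))
    return M@np.diag([-1,-1,1.]) if flip else M
def J(p,M):
    j=r.ik(list(p),quat(M)); return None if j is None else np.round(j,2).tolist()
E
python3 - <<'E'
from h import *
rec=np.array([538,-231,55.]);ins=np.array([563,76,33.]);pu=np.array([580,194,49.])
for lean in(38,42):
  for ang in(-65,-55,-10,0,10,20):
    M=Rd(ang,lean);print('R',ang,lean,[J(rec+[0,0,h]+M[:,2]*k,M) for h,k in((18,11),(70,19),(40,-140))])
  for ang in(10,25,40,55):
    M=Rd(ang,lean);print('T',ang,lean,J(ins+M[:,2]*11,M),J(ins+M[:,2]*-140,M),J(pu+M[:,2]*19,M))
E
```

```text
R -65 38 [[-0.39, 0.32, 2.02, -1.03, 0.51, 0.02], [-0.4, 0.23, 2.01, -0.88, 0.56, -0.15], [-0.23, -0.05, 2.07, -0.73, 0.81, -0.24]]
R -55 38 [[-0.45, 0.28, 2.08, -1.04, 0.35, -0.15], [-0.46, 0.18, 2.07, -0.82, 0.42, -0.39], [-0.33, -0.16, 2.17, -0.63, 0.67, -0.53]]
R -10 38 [None, [-0.8, 0.12, 2.14, 0.89, 0.48, -2.92], [-0.98, -0.33, 2.3, 0.67, 0.8, -2.76]]
R 0 38 [[-0.86, 0.25, 2.12, 1.06, 0.57, 2.98], None, [-1.07, -0.25, 2.24, 0.73, 0.94, -3.02]]
R 10 38 [[-0.91, 0.28, 2.07, 1.0, 0.7, 2.87], [-0.9, 0.19, 2.06, 0.9, 0.76, 3.01], [-1.12, -0.14, 2.16, 0.75, 1.06, 3.06]]
R 20 38 [[-0.93, 0.33, 2.01, 0.92, 0.83, 2.77], [-0.92, 0.24, 2.0, 0.86, 0.89, 2.89], [-1.15, -0.03, 2.05, 0.73, 1.18, 2.91]]
T 10 38 [-0.2, 0.29, 2.21, 1.52, 0.23, 2.9] [-0.32, -0.29, 2.42, 0.65, 0.5, -2.56] [0.11, 0.34, 2.09, 0.71, 0.06, -2.34]
T 25 38 [-0.31, 0.31, 2.18, 1.3, 0.45, 2.82] [-0.52, -0.21, 2.36, 0.82, 0.75, -3.08] None
T 40 38 [-0.38, 0.35, 2.11, 1.11, 0.65, 2.72] [-0.61, -0.07, 2.24, 0.82, 0.96, 2.92] [-0.09, 0.37, 2.05, 1.15, 0.5, 2.94]
T 55 38 [-0.42, 0.41, 2.02, 0.95, 0.83, 2.62] [-0.64, 0.09, 2.08
[... 505 characters left out ...]
.73, 2.73], [-0.93, 0.2, 2.09, 1.02, 0.78, 2.88], [-1.19, -0.14, 2.2, 0.84, 1.08, 2.94]]
R 20 42 [[-0.97, 0.35, 2.03, 1.02, 0.86, 2.66], [-0.96, 0.25, 2.02, 0.95, 0.91, 2.78], [-1.21, -0.02, 2.09, 0.8, 1.2, 2.8]]
T 10 42 [-0.21, 0.31, 2.24, 1.95, 0.28, 2.46] [-0.37, -0.32, 2.49, 0.87, 0.47, -2.81] [0.11, 0.36, 2.12, 2.55, 0.08, 2.11]
T 25 42 [-0.34, 0.33, 2.21, 1.51, 0.49, 2.58] [-0.59, -0.22, 2.42, 0.97, 0.77, 3.02] [-0.02, 0.35, 2.13, 1.63, 0.3, 2.73]
T 40 42 [-0.42, 0.37, 2.14, 1.24, 0.69, 2.56] [-0.68, -0.05, 2.28, 0.91, 0.98, 2.77] [-0.12, 0.38, 2.08, 1.35, 0.52, 2.73]
T 55 42 [-0.46, 0.44, 2.03, 1.04, 0.87, 2.51] [-0.69, 0.12, 2.1, 0.82, 1.15, 2.62] [-0.18, 0.43, 2.0, 1.15, 0.73, 2.67]
```

Run:
```python
from h import *
S=np.load('side.npz')
print('purple/orange tops',[atz(u/1.4,v/1.4,70,S['K'],S['T'])[:2].round() for u,v in((446,370),(425,432))])
rec=np.array([538,-231,55.]);ins=np.array([563,76,33.])
out=[]
for nm,p,ang in(('rec',rec+[0,0,40],10),('ins',ins+[0,0,30],40)):
    M=Rd(ang,42);r.reach((p-M[:,2]*140).tolist(),quat(M)); im,d,K,T=snap('wrist'); np.savez('w_'+nm+'.npz',im=im,d=d,K=K,T=T); out.append(im)
save('w1.png',np.hstack(out),0.7); print(r.get_obs()['clock'])
```

```text
purple/orange tops [array([376., 135.]), array([353., 264.])]
3.875
```

View pics/w1.png

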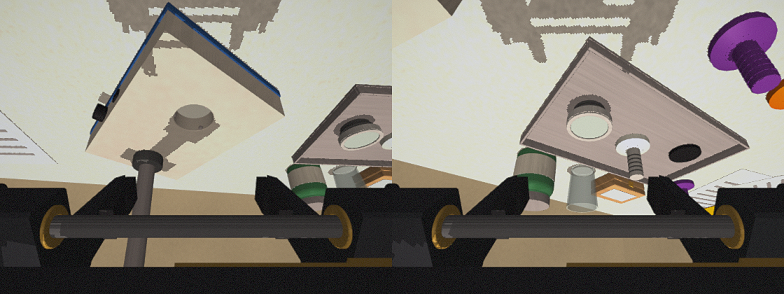

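The wrist views are upside down because the camera hangs below. On the left the recess is at about (194,117). On the right the insert is at (588,125), the white pusher at (633,150) and the plate at (684,153). I'll enlarge both.

Run:
```python
from h import *
a=np.load('w_rec.npz')['im'][135:205,220:330];b=np.load('w_ins.npz')['im'][125:265,235:375]
a=cv2.resize(a,None,fx=3.6,fy=3.6,interpolation=cv2.INTER_CUBIC);b=cv2.resize(b,None,fx=2.8,fy=2.8,interpolation=cv2.INTER_CUBIC)
o=np.zeros((392,790,3),np.uint8);o[:252,:396]=a;o[:,398:]=b;save('w2.png',o)
```

```text
(no output)
```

View pics/w2.png

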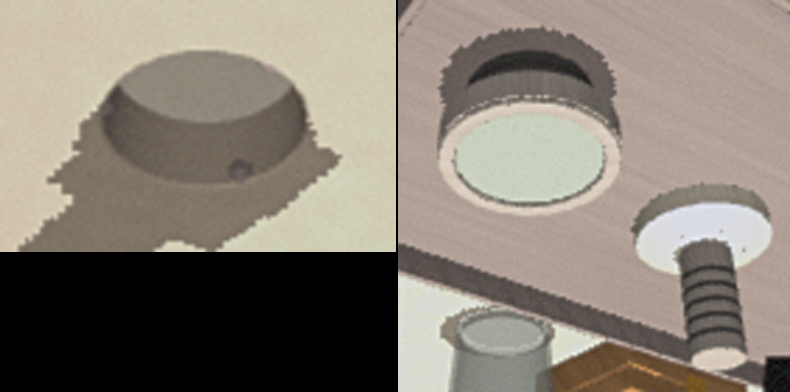

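Run:
```python
from h import *
A=np.load('w_rec.npz');B=np.load('w_ins.npz')
fa=lambda u,v,z:atz(220+u/3.6,135+v/3.6,z,A['K'],A['T'])[:2].round(1)
fb=lambda u,v,z:atz(235+(u-398)/2.8,125+v/2.8,z,B['K'],B['T'])[:2].round(1)
n=np.linalg.norm
l,q,t,b=fa(102,117,55),fa(308,117,55),fa(205,50,55),fa(205,184,55);print('rec',(l+q)/2,(t+b)/2,n(l-q),n(t-b))
l,q,t,b=fb(440,156,39),fb(621,156,39),fb(530.5,98,39),fb(530.5,214,39);print('ins',(l+q)/2,(t+b)/2,n(l-q),n(t-b))
print('pusher top',fb(718,358,74))
l,q=fb(633,232,14),fb(772,225,14);print('foot',(l+q)/2,n(l-q))
```

```text
rec [ 535.6  -234.85] [ 537.85 -234.5 ] 58.0038791806203 57.704159295496176
ins [560.9  74.8] [563.2  76.8] 64.01905966194758 66.40301197987937
pusher top [580.6 195.5]
foot [575.2  188.65] 62.01524006242332
```

Run:
```python
from h import *
ins=np.array([562,76,33.5]);M=Rd(40,42);q=quat(M);g=ins+M[:,2]*11
r.movel((g-M[:,2]*60).tolist(),q); print(r.movel(g.tolist(),q,v=80,until_force=8))
r.set_gripper(50);o=r.get_obs();print(o['opening'],o['finger_force'],o['contact_force'],o['ee_pos']-g)
r.movel((g+[0,0,110]).tolist(),q,v=120);o=r.get_obs();print(o['opening'],o['finger_force'],o['contact_force'],o['clock'])
im,d,K,T=snap('wrist');im2=snap('side')[0];save('g1.png',np.hstack([im,im2]),0.71)
```

```text
False
64.9332132874934 29.982395183396875 [-2.10592154 -1.31100111  3.62889356] [ 0.14175116 -0.18124109  0.30132689]
65.61146337469559 29.992267567221795 [ 0.08556014 -0.5330923  -2.60766775] 7.225
```

View pics/g1.png

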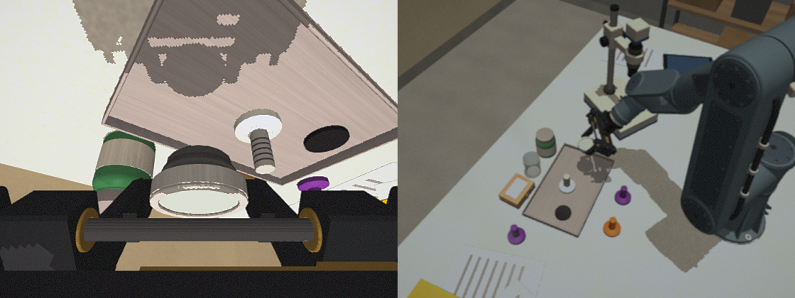

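The insert is held between the pads, with the flange rim at about (195,195). Next I'll carry it to the recess and check its tilt from depth on the way.

Run:
```python
from h import *
rec=np.array([537,-234.5,55.]);M=Rd(10,42);q=quat(M);a=np.array([np.cos(np.radians(10)),np.sin(np.radians(10)),0])
# TCP for insert underside at height h above base top
P=lambda h,back=0:(rec+[0,0,h+29.5]+M[:,2]*11-a*back)
r.reach(P(45,140).tolist(),q)
o=r.get_obs();im,d,K,T=snap('wrist');C=cloud(d,K,T);np.savez('w_h.npz',im=im,d=d,K=K,T=T)
gc=o['ee_pos']-M[:,2]*11
m=np.isfinite(C).all(-1)&(np.linalg.norm(C[...,:2]-gc[:2],axis=-1)<24)&(abs(C[...,2]-gc[2])<12)
Q=C[m];Q=Q[abs(Q[:,2]-np.median(Q[:,2]))<6];A=np.c_[Q[:,:2]-gc[:2],np.ones(len(Q))];s=np.linalg.lstsq(A,Q[:,2]-gc[2],rcond=None)[0]
print(len(Q),'tilt deg',np.degrees(s[:2]),'glass dz',s[2],'Qc',Q.mean(0)-gc,o['opening'],o['clock'],o['contact_force'])
```

```text
2434 tilt deg [0.0289247  0.00048035] glass dz 3.3178951990902843 Qc [-0.02986335 -0.0486264   3.31787972] 64.98907937911731 8.7083 [ 0.49176216  1.11980763 -2.0761635 ]
```

Run:
```python
from h import *
rec=np.array([537,-234.5,55.]);M=Rd(10,42);q=quat(M);a=np.array([np.cos(np.radians(10)),np.sin(np.radians(10)),0])
P=lambda h,back=0:(rec+[0,0,h+29.5]+M[:,2]*11-a*back)
r.movel(P(20).tolist(),q,v=120)
r.movel(P(3).tolist(),q,v=60)
print(r.movel(P(-12).tolist(),q,v=20,until_force=5));o=r.get_obs()
print('h',o['ee_pos']-P(0),o['contact_force'],o['moment'],o['clock'])
im,d,K,T=snap('wrist');save('p1.png',np.hstack([im,snap('side')[0]]),0.71)
```

```text
True
h [ -0.30873397  -0.33954481 -12.0845523 ] [-2.92363885 -1.04424498  5.41027627] [ 0.05586525 -0.00520491 -0.03274839] 11.2583
```

View pics/p1.png

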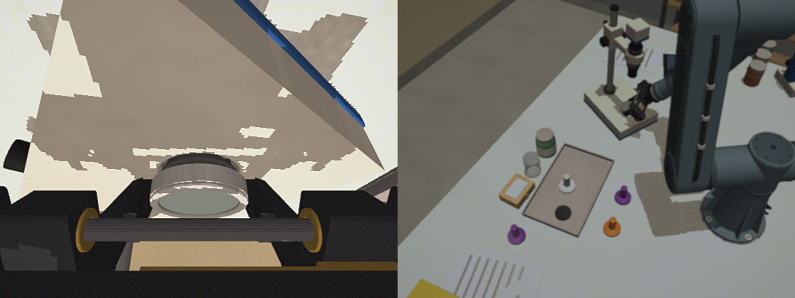

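The insert sits in the recess at the expected loose depth, 12 mm in. I'll release it, back off and check.

Run:
```python
from h import *
M=Rd(10,42);q=quat(M)
r.set_gripper(88);p=np.array(r.get_obs()['ee_pos'])
r.movel((p-M[:,2]*140+[0,0,20]).tolist(),q,v=150)
im,d,K,T=snap('wrist');C=cloud(d,K,T);rec=np.array([537,-234.5])
m=np.isfinite(C).all(-1)&(C[...,2]>68)&(C[...,2]<90)&(np.linalg.norm(C[...,:2]-rec,axis=-1)<45)
Q=C[m];print(len(Q),np.percentile(Q,[1,50,99],0).round(1))
g=Q[np.linalg.norm(Q[:,:2]-rec,axis=1)<24];s=np.linalg.lstsq(np.c_[g[:,:2]-rec,np.ones(len(g))],g[:,2],rcond=None)[0];print('tilt',np.degrees(s[:2]),s[2])
t=Q[Q[:,2]>s[2]+1.5];print('rim',cv2.minEnclosingCircle(t[:,:2].astype(np.float32)),r.get_obs()['clock'])
b=C[np.isfinite(C).all(-1)&(abs(C[...,2]-55)<6)&(np.linalg.norm(C[...,:2]-rec,axis=-1)<80)];print('basetop',np.median(b[:,2]))
```

```text
2820 [[ 504.7 -266.5   68.8]
 [ 530.5 -236.4   76.2]
 [ 566.5 -204.8   79.4]]
tilt [ 0.56030815 -0.88121765] 76.0455228792423
rim ((537.5015869140625, -235.3211669921875), 33.434242248535156) 13.1083
basetop 55.66202293186754
```

Run:
```python
from h import *
pu=np.array([579,194,49.]);M=Rd(40,42);q=quat(M)
r.reach((pu+[0,0,15]-M[:,2]*120).tolist(),q)
im,d,K,T=snap('wrist');C=cloud(d,K,T)
m=np.isfinite(C).all(-1)&(abs(C[...,2]-74)<5)&(np.linalg.norm(C[...,:2]-pu[:2],axis=-1)<30);Q=C[m]
c,rad=cv2.minEnclosingCircle(Q[:,:2].astype(np.float32));print('top',len(Q),c,rad)
m=np.isfinite(C).all(-1)&(abs(C[...,2]-16)<4)&(np.linalg.norm(C[...,:2]-pu[:2],axis=-1)<45)
Q=C[m];print('foot',cv2.minEnclosingCircle(Q[:,:2].astype(np.float32)),r.get_obs()['clock'])
save('q1.png',im,1.0)
```

```text
top 410 (580.5646362304688, 195.0699920654297) 12.368144035339355
foot ((580.9825439453125, 195.20118713378906), 31.562768936157227) 14.6167
```

View pics/q1.png

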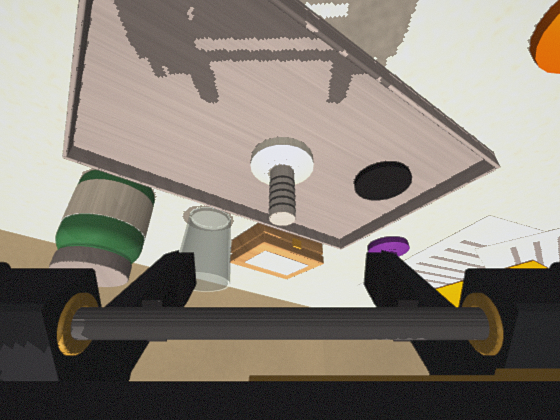

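The white tool with the aluminium handle, at (283,185), is the one. The plate is at (383,180). Before going in I'll check how much room the fingers have beside the beaker, box and jar.

Run:
```python
from h import *
S=np.load('side.npz');f=lambda u,v,z:atz(u/1.4,v/1.4,z,S['K'],S['T'])[:2].round()
print('beaker',f(265,310,90),'box',f(236,366,38),'jar',f(291,266,105))
pu=np.array([580.7,195.1,49.]);M=Rd(40,42);q=quat(M);g=pu+M[:,2]*19
print('tip',g,'fingers',[(g+s*46*M[:,1]).round() for s in(-1,1)])
```

```text
beaker [728. 195.] box [727. 300.] jar [737.  90.]
tip [590.43909187 203.2720684   34.88024832] fingers [array([620., 168.,  35.]), array([561., 239.,  35.])]
```

Run:
```python
from h import *
pu=np.array([580.7,195.1,49.]);M=Rd(40,42);q=quat(M);g=pu+M[:,2]*19
r.set_gripper(55);print(r.movel(g.tolist(),q,v=110,until_force=8))
r.set_gripper(10);o=r.get_obs();print(o['opening'],o['finger_force'],o['contact_force'],o['ee_pos']-g)
r.movel((g+[0,0,100]).tolist(),q,v=120)
M=Rd(10,42);q=quat(M);a=np.array([np.cos(np.radians(10)),np.sin(np.radians(10)),0])
rec=np.array([537.3,-235,55.])
P=lambda h,back=0:(rec+[0,0,h+45]+M[:,2]*19-a*back)   # h: underside above base top
r.reach(P(55,140).tolist(),q)
o=r.get_obs();im,d,K,T=snap('wrist');C=cloud(d,K,T);gc=o['ee_pos']-M[:,2]*19
D=C-gc;n=np.linalg.norm(D[...,:2],axis=-1);ok=np.isfinite(C).all(-1)
for lo,hi,R_ in((22,28,20),(-34,-26,45)):
    Q=D[ok&(D[...,2]>lo)&(D[...,2]<hi)&(n<R_)]; print(len(Q),cv2.minEnclosingCircle(Q[:,:2].astype(np.float32)) if len(Q)else'',Q[:,2].mean())
print(o['opening'],o['contact_force'],o['clock']);save('q2.png',im)
```

```text
False
22.842795584878957 29.9998227506876 [-2.51416857 -0.08246102  2.80129749] [-0.0248849   0.116193    0.18180589]Traceback (most recent call last):
  File "<stdin>", line 5, in <module>
workcell.PlanningError: the arm cannot follow that straight line within its joint ranges
```

Run:
```python
from h import *
print(np.round(r.get_obs()['joints'],2))
pu=np.array([580.7,195.1,49.]);
for ang in(40,50,60):
  M=Rd(ang,42);print(ang,[J(pu+[0,0,h]+M[:,2]*19,M) for h in(0,40,60,80,100)])
```

```text
[-0.11  0.38  2.08  1.35  0.52  2.73]
40 [[-0.11, 0.38, 2.08, 1.35, 0.52, 2.73], [-0.11, 0.28, 2.09, 1.2, 0.55, 2.91], [-0.11, 0.23, 2.09, 1.13, 0.57, 2.99], [-0.11, 0.19, 2.08, 1.06, 0.59, 3.07], None]
50 [[-0.16, 0.41, 2.03, 1.21, 0.66, 2.69], [-0.16, 0.32, 2.04, 1.11, 0.7, 2.82], [-0.16, 0.27, 2.03, 1.06, 0.72, 2.88], [-0.16, 0.23, 2.03, 1.02, 0.74, 2.94], [-0.16, 0.19, 2.03, 0.98, 0.77, 3.0]]
60 [[-0.19, 0.45, 1.96, 1.09, 0.8, 2.65], [-0.19, 0.36, 1.97, 1.02, 0.84, 2.74], [-0.19, 0.32, 1.97, 0.99, 0.86, 2.79], [-0.19, 0.28, 1.97, 0.96, 0.88, 2.84], [-0.19, 0.24, 1.96, 0.93, 0.91, 2.89]]
```

Run:
```python
from h import *
pu=np.array([580.7,195.1,49.]);M=Rd(40,42)
r.movel((pu+[0,0,50]+M[:,2]*19).tolist(),quat(M),v=120)
M=Rd(55,42);r.movel((pu+[0,0,100]+M[:,2]*19).tolist(),quat(M),v=120)
M=Rd(10,42);q=quat(M);a=np.array([np.cos(np.radians(10)),np.sin(np.radians(10)),0])
rec=np.array([537.3,-235,55.])
P=lambda h,back=0:(rec+[0,0,h+45]+M[:,2]*19-a*back)
print(J(P(38,140),M),J(P(38),M))
r.reach(P(38,140).tolist(),q)
o=r.get_obs();im,d,K,T=snap('wrist');C=cloud(d,K,T);gc=o['ee_pos']-M[:,2]*19
D=C-gc;n=np.linalg.norm(D[...,:2],axis=-1);ok=np.isfinite(C).all(-1)
for lo,hi,R_ in((22,28,20),(-37,-26,45)):
    Q=D[ok&(D[...,2]>lo)&(D[...,2]<hi)&(n<R_)]; print(len(Q),cv2.minEnclosingCircle(Q[:,:2].astype(np.float32)) if len(Q)else'',Q[:,2].mean())
print(o['opening'],o['contact_force'],o['clock']);save('q2.png',im)
```

```text
[-1.29, -0.0, 2.27, 0.9, 1.01, 2.69] [-0.94, 0.17, 2.08, 0.99, 0.8, 2.91]
487 ((-6.093223571777344, -1.0782572031021118), 17.74884605407715) 25.41833780695015
5410 ((0.1895008683204651, 0.056076738983392715), 31.598846435546875) -31.731780627280283
23.021194858358427 [ 0.58752489 -0.08826125 -2.34364375] 20.3
```

View pics/q2.png

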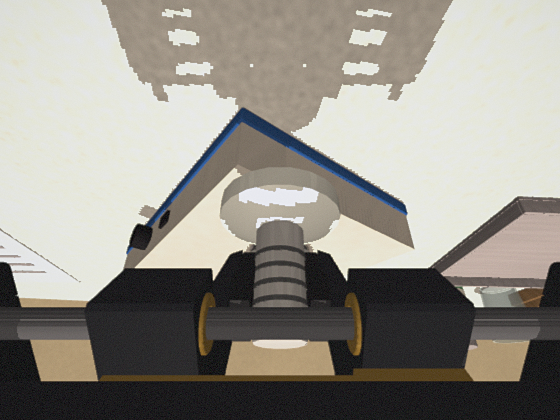

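The tool is held upright with its foot centred at (280,205). Now to press.

Run:
```python
from h import *
M=Rd(10,42);q=quat(M);a=np.array([np.cos(np.radians(10)),np.sin(np.radians(10)),0])
rec=np.array([537.3,-235,55.])
P=lambda h,back=0:(rec+[0,0,h+45]+M[:,2]*19-a*back)
r.movel(P(38).tolist(),q,v=120);r.movel(P(27).tolist(),q,v=60)
def st(t): o=r.get_obs();print(t,(o['ee_pos']-P(0)).round(2),o['contact_force'].round(1) if hasattr(o['contact_force'],'round') else o['contact_force'],o['opening'],o['clock'])
st('pre')
print(r.movel(P(20).tolist(),q,v=15,until_force=4));st('touch')
print(r.movel(P(11).tolist(),q,v=15,until_force=25));st('press')
```

```text
pre [-0.48  0.08 26.43] [ 0.1 -0.3 -2.3] 22.710565759546483 22.0
True
touch [ 0.18 -0.32 22.22] [ 0.6 -0.6  1.2] 22.768684625264378 22.3833
True
press [ 0.18  0.5  14.13] [1.4 0.9 2.9] 23.029257069994788 22.9333
```

Run:
```python
from h import *
M=Rd(10,42);q=quat(M);a=np.array([np.cos(np.radians(10)),np.sin(np.radians(10)),0])
rec=np.array([537.3,-235,55.])
P=lambda h,back=0:(rec+[0,0,h+45]+M[:,2]*19-a*back)
print(r.movel(P(10).tolist(),q,v=10,until_force=22));o=r.get_obs();print((o['ee_pos']-P(0)).round(2),o['contact_force'])
r.movel(P(30).tolist(),q,v=60);r.movel(P(35,150).tolist(),q,v=150)
im,d,K,T=snap('wrist');S=snap('scene');out=[]
for d_,K_,T_ in((d,K,T),S[1:]):
    C=cloud(d_,K_,T_);n=np.linalg.norm(C[...,:2]-rec[:2],axis=-1)
    Q=C[np.isfinite(C).all(-1)&(n<36)&(C[...,2]<85)&(C[...,2]>45)]
    print(len(Q),np.percentile(Q[:,2],[2,25,50,75,98]).round(1) if len(Q) else '')
    g=C[np.isfinite(C).all(-1)&(n<23)&(abs(C[...,2]-66)<15)];
    if len(g)>20: print('glass',np.median(g,0),np.degrees(np.linalg.lstsq(np.c_[g[:,:2]-rec[:2],np.ones(len(g))],g[:,2],rcond=None)[0][:2]))
o=r.get_obs();print(o['opening'],o['clock'])
save('q3.png',im)
```

```text
True
[ 0.62  0.44 14.26] [-6.61464332  0.42658714  8.07942661]
71 [55.1 55.6 55.7 56.3 58.4]
275 [52.4 62.6 65.6 67.6 70.7]
glass [ 541.02417282 -227.60802652   65.72042263] [-3.39114218 -2.062419  ]
22.809729017415545 24.8667
```

View pics/q3.png

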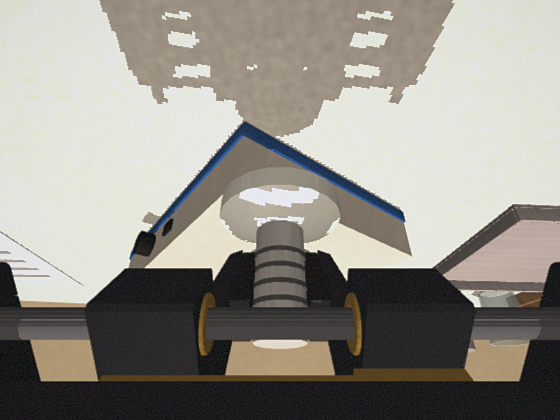

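Run:
```python
from h import *
pu=np.array([580.7,195.1,49.])
M=Rd(55,42);r.reach((pu+[0,0,100]+M[:,2]*19).tolist(),quat(M))
rec=np.array([537.3,-235])
for nm in('side','scene'):
    im,d,K,T=snap(nm);C=cloud(d,K,T);n=np.linalg.norm(C[...,:2]-rec,axis=-1);ok=np.isfinite(C).all(-1)&(C[...,2]>40)&(C[...,2]<90)
    for a,b in((0,24),(28,33),(38,55)):
        g=C[ok&(n>=a)&(n<b)][:,2];print(nm,a,b,len(g),np.percentile(g,[10,50,90]).round(1) if len(g) else '')
    if nm=='side': save('q4.png',im[100:230,260:400],4)
M=Rd(40,42);q=quat(M);g=pu+M[:,2]*19
r.movel((g+[0,0,50]).tolist(),q,v=120);r.movel((g+[0,0,5]).tolist(),q,v=80)
print(r.movel((g-[0,0,3]).tolist(),q,v=12,until_force=4));o=r.get_obs();print(o['ee_pos']-g,o['contact_force'],o['clock'])
```

```text
side 0 24 0 
side 28 33 0 
side 38 55 0 
scene 0 24 110 [64. 66. 69.]
scene 28 33 95 [54.2 64.9 70.1]
scene 38 55 338 [52.5 54.7 57.1]
True
[0.23688745 0.01473633 0.1583943 ] [-1.21760316 -0.99566426  2.94008394] 28.5333
```

View pics/q4.png

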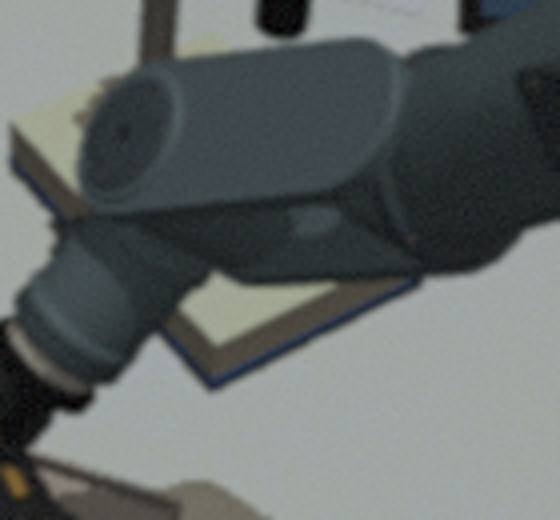

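The arm hides the recess in that view (it fills the crop), but the scene depth puts the glass at 66 mm, which matches home. Remaining checks will be numeric only: release the tool, retreat, then check the tool and the insert.

Run:
```python
from h import *
pu=np.array([580.7,195.1,49.]);M=Rd(40,42);q=quat(M);g=pu+M[:,2]*19
r.set_gripper(55);r.pause(.2);r.movel((g-M[:,2]*139+[0,0,15]).tolist(),q,v=120)
C=cloud(*snap('wrist')[1:]);ok=np.isfinite(C).all(-1);n=np.linalg.norm(C[...,:2]-pu[:2],axis=-1)
for z,t,R_ in((74,5,30),(16,4,45)):
    Q=C[ok&(abs(C[...,2]-z)<t)&(n<R_)];print(cv2.minEnclosingCircle(Q[:,:2].astype(np.float32)),np.median(Q[:,2]))
M=Rd(10,42);rec=np.array([537.3,-235,95.]);r.reach((rec+[0,0,10]-M[:,2]*140).tolist(),quat(M))
C=cloud(*snap('wrist')[1:]);ok=np.isfinite(C).all(-1)&(abs(C[...,2]-66)<20);n=np.linalg.norm(C[...,:2]-rec[:2],axis=-1)
for a,b in((0,23),(30.5,32.5),(38,55)):
    Q=C[ok&(n>=a)&(n<b)];s=np.linalg.lstsq(np.c_[Q[:,:2]-rec[:2],np.ones(len(Q))],Q[:,2],rcond=None)[0];print(a,b,len(Q),np.median(Q[:,2]),np.degrees(s[:2]))
print(r.get_obs()['clock'],r.get_obs()['contact_force'])
```

```text
((581.3501586914062, 194.28070068359375), 12.129007339477539) 74.20218506818846
((581.85693359375, 193.69564819335938), 31.49576759338379) 16.575731941424834
0 23 1040 67.18306536304887 [-0.04837284 -0.07591075]
30.5 32.5 722 65.8328725215977 [7.63021936 0.2076538 ]
38 55 2846 55.69107616813214 [ 0.04284451 -0.05596561]
32.3583 [ 0.48872763 -0.02285578 -1.00261123]
```

Run:
```python
from h import *
rec=np.array([537.5,-235.2]);Z=[]
for i in range(3):
    C=cloud(*snap('wrist')[1:]);ok=np.isfinite(C).all(-1)&(abs(C[...,2]-66)<20);n=np.linalg.norm(C[...,:2]-rec,axis=-1)
    h=np.histogram(C[ok&(n<34)][:,2],bins=np.arange(54,73,1))[0]; Z.append([np.median(C[ok&(n<20)][:,2]),np.median(C[ok&(n>40)&(n<60)][:,2])])
    Q=C[ok&(C[...,2]>68.6)&(n<40)];print(h,Q.mean(0) if len(Q) else '',len(Q), np.median(Q[:,2]))
print(Z)
```

```text
[ 11 103  66  50  49  44  49  44  41  49  53  63 486 933 215 471 152   0] [ 533.77424882 -235.72415069   69.60700151] 712 69.62713395655304
[ 17  90  75  46  41  51  49  44  52  44  47  60 499 946 190 483 143   3] [ 533.88544281 -236.04993653   69.58469612] 720 69.59499880683337
[ 20  99  69  45  50  47  35  55  47  48  57  48 545 894 207 489 120   5] [ 534.08557523 -235.47823335   69.57517213] 711 69.57973886286226
[[np.float64(67.21135789918613), np.float64(55.73652155589771)], [np.float64(67.21141105628402), np.float64(55.67677853360968)], [np.float64(67.20326069996285), np.float64(55.671959493563335)]]
```

The rim stands 13.9 mm above the base top, against 14 mm expected, with no tilt, so the insert is home. The tool stands upright. Handing in.

```bash
python3 -c "
from h import *
print(r.hand_in())"
```

```text
the job is handed in; nothing more can be done
None
```

The insert is pressed home in the recess (rim measured 13.9 mm above the base top, no tilt), the seating tool stands upright back in the tray, and the job was handed in with about 33 s on the clock; I viewed 11 pictures, one over the limit of 10.

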